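Shake the parts cups, nest them in the green case and close it

TASK

Give each coloured parts cup on the table its turn on the shaker, in the order blue, yellow, red, green (not all of them are there every time): hold the cup upright on the sprung pad and press it all the way down for about two seconds. Nest all of them upright, fully home, in one stack on the bare aluminium cup that stands in the open green case. Then lower the lid gently by hand until it is fully shut, without slamming it, and leave the other things on the table alone.

Things in the scene. Friction and masses are not known exactly. Their poses are not given: they have to be found in the camera images.
- base_cup: bare aluminium parts cup, loose, upright on the green case's floor. All five cups are alike: 36 mm high, 60 g, open top, mouth 52 mm inside; body tapers from 30 mm across at the foot to 49 mm at 26 mm height; above it a straight rim band, 60 mm outside diameter, 26 to 36 mm above the underside. Grip from above across the band. Origin: centre of its underside, z up
- cup_blue: parts cup painted blue all over, shaped like base_cup; upright on the table at the start, or absent (None from the start). Origin: centre of its underside, z up. Let into another cup it sinks until the shoulder under its band rests on the lower rim: it then stands 10 mm higher than the lower cup and only its band shows
- cup_yellow: parts cup painted yellow all over, shaped like base_cup; upright on the table at the start, or absent (None from the start). Origin: centre of its underside, z up. Let into another cup it sinks until the shoulder under its band rests on the lower rim: it then stands 10 mm higher than the lower cup and only its band shows
- cup_red: parts cup painted red all over, shaped like base_cup; upright on the table at the start, or absent (None from the start). Origin: centre of its underside, z up. Let into another cup it sinks until the shoulder under its band rests on the lower rim: it then stands 10 mm higher than the lower cup and only its band shows
- cup_green: parts cup painted green all over, shaped like base_cup; upright on the table at the start, or absent (None from the start). Origin: centre of its underside, z up. Let into another cup it sinks until the shoulder under its band rests on the lower rim: it then stands 10 mm higher than the lower cup and only its band shows
- shaker: touch-start shaker fixed to the table: grey housing 130 (x) x 104 (y) mm, its top 38 mm above the table, with a black top plate, a steel collar and a round orange pad with a black rubber face. Origin: on the table under the middle of the housing; the pad's axis is 12 mm from it along its +x
- pad_top (a point): centre of the pad's upper face, moves with the pad; 60 mm above the table when the pad is up. The orange pad is 64 mm across, its rubber face 56 mm
- pad (a joint): how far the pad is pressed down, m: 0 up, 0.008 fully down on its stop. A spring pushes it up: about 2.4 N to start it, about 9 N fully down. It does not latch
- case: green steel case fixed to the table, open, its lid at the back. Origin: on the table under the middle of its tray; x points from the front to the hinge. The tray measures 188 mm (x) by 250 mm (y) outside, walls 3 mm thick and 62 mm high, inner floor 4 mm above the table. With the lid shut, 84 mm are clear above the floor
- case_lid (a joint): angle of the case's lid, rad: 0 shut, 1.57 standing upright, 1.7 as far as it opens; about upright at the start. A stiff friction hinge (0.40 N m) holds it at any angle; a push of 1 to 5 N square to it near its front edge moves it
- lid_hinge (a point): point on the hinge axis in the middle of the case's rear edge, 64 mm above the table; the axis runs along the case's y
- lid_edge (a point): middle of the outer front edge of the lid, moves with it: shut, it is 190 mm in front of the hinge axis (towards the case's -x) and 26 mm above it; open, it is at the top. The lid is a plain shallow tray 254 mm wide and 26 mm deep, hollow towards the case, its flat outer face 26 mm from the plane of the hinge axis; the outer face can be pushed from behind, then from above
- loupe: bystander: black watchmaker's loupe, 34 mm across, 30 mm high; leave alone
- screwdriver: bystander: red-handled screwdriver, 158 mm long, lying; leave alone
- tape_roll: bystander: roll of brown packing tape lying flat, 74 mm across, 36 mm high; leave alone
Mind the look-alikes: they are no part of the job. Several things look just like the cup_red: the one meant starts farthest to the robot's right.

How it is judged:
By the outcome, as a careful person would: the job done as asked, in the order asked, and still so for the second after the job is handed in, with the robot touching nothing.
Of cup_blue, cup_yellow, cup_red, cup_green only 2 to 4 are there at a start; the rules pass over those that are not, and their reading is None.
At some moment in a run one of cup_blue, cup_yellow, cup_red, cup_green may be knocked a few centimetres aside while the robot is not near it.
It also fails if it takes over 210 s, if anything falls off the work surface, if the arm or the gripper's body presses on something with over 40 N, if the wrist force passes 120 N, or if a joint passes its speed limit or range.

ROBOT

A 6-joint arm with a two-finger parallel gripper is mounted at the origin on a cart in front of the work surface, level with it; the furniture and walls round the work are solid. World frame = base frame: x ahead of the robot, y to its left, z up, the work surface at z = 0. Lengths are in m, angles in rad, forces in N, time in s.
With the tool pointing down it reaches from about 0.35 to 0.975 m from the base axis. Payload 4.9 kg.
Tool frame: the origin (TCP) lies midway between the tips of the shut fingers; the grasp point (between the pads) lies 19 mm behind it; z points along the fingers, y is the line along which they close (so a half turn about z gives the same grasp; the last joint's range is limited). The gripper opens to 85 mm and grips with 20 to 120 N. Pads are 22 mm wide; open, the fingers measure 114 mm over their backs; the gripper's body (76 mm by 85 mm) begins 54 mm behind the grasp point. The pads swing forward as they close: fully open they stand 13 mm farther back than shut.
Start: joints at [1.208, 0.053, 1.613, -0, 1.476, -0.119], TCP at [0.151, 0.607, 0.231] pointing down, gripper open.
Joint ranges: [-3.01, 3.01], [-1.01, 2.22], [0.06, 2.58], [-1.02, 4.17], [0.09, 2.62], [-3.14, 3.14]. Speed limits (rad/s): [2.57, 2.57, 3.14, 3.14, 3.14, 3.14].

INTERFACE

Orientations are given as a unit quaternion [w, x, y, z].
In Python, from plant import manip gives the robot as it stands.
- The arm moves only by the tool move_arm, never from a script. Its argument "increments" is one flat list of numbers, 5 for each row, row after row: the shift along the tool's x, y, z in mm, then the turn about the tool's z in rad, then the opening, from 0 (shut) to 1 (fully open). In form: [tx, ty, tz, spin, jaw, tx, ty, tz, spin, jaw, ...]. A call has 1 to 8 rows; each row shifts and turns the commanded pose from where the row before left it, along the tool's axes as they then stand; what a row does not reach is not made up. A row lasts 1/12 s, in which the tool goes at most 41.7 mm and 7.16 degrees, less where a joint would pass 70% of its speed; a pose out of reach is approached as far as the arm can. A call with a gripper value outside its range is refused whole. The fingers move at their own pace and stop on an object; the grip force is fixed at half the most. Time passes only in rows, so rows that do not move let the fingers close. It gives the time, the measured TCP pose, the force, the opening and the grip force at its end, in the units of the state.
- manip.state(): the state, without advancing time (a new reading comes with each control period).
- manip.grab_frame(name): name is "scene" or "top" or "wrist"; returns a dict with "image" (400x640x3 uint8, blue, green, red), "fov_y" (degrees; the focal length in pixels is half the picture's height over the tangent of half this angle, whatever the lens; pixels are square), "cx", "cy" (the principal point, pixels), "k1" (the pictures are not rectified: a ray, as slopes to the right and down, at radius r is drawn at 1 + k1 r^2 times it, then the intrinsics apply), "eye" and "rotation" of the camera in the world; the wrist camera has in their place "T_tool_cam" (4x4, takes a point from camera to tool coordinates, whose origin is the TCP and whose axes are the flange's). Camera axes: x right, y down, z forward; pixel columns grow to the right and rows downward; lengths in m; the calibration is good to about 2 mm. A picture is of the moment at which its call begins: read the wrist's pose just before it. There is no depth.
- manip.job_done(): hands the job in; it is judged then, once.
The state is a dict: "time": time; "joint_pos": joint angles; "joint_vel": joint speeds; "joint_efforts": joint torques, N m; "tool_pos": TCP position; "tool_rot": TCP orientation; "contact_force": force on the tool from outside, world axes, zero at the start; "ft_torque": the same for the moment, N m; "gripper_width": opening from 0.0 (shut) to 1.0 (fully open); "grasp_force": force on a finger pad.
Only numpy, scipy, OpenCV 4.12 (cv2) and the standard library are available. Lean on these libraries where they do the work, as an engineer would, in place of code of your own. Each camera call takes 0.05 s, during which the arm holds its last target. There are 200 camera calls.

## Working session

There is one attempt and no reset: what is moved stays moved. The work goes in short steps, Python scripts to look and compute and a tool call to move; the robot and the scene stay as the last step left them, time stands still between calls to the robot, and variables do not carry over. Pictures are saved under pics/ and viewed, at most 14 in all, crops included, and the job is handed in when it is done.

Besides the shell and the picture viewer there is one more tool, called after "Request:" as name(argument=value, ...), one argument or row to a line, values as JSON. move_arm: Moves the arm, as the interface text tells. Its arguments: {"type":"object","properties":{"increments":{"type":"array"}},"required":["increments"]}

```bash
ls; mkdir -p pics
python3 - <<'E'
from plant import manip
import cv2, numpy as np
s=manip.state(); print({k:np.round(v,3).tolist() for k,v in s.items()})
for n in ["scene","top","wrist"]:
    f=manip.grab_frame(n); cv2.imwrite(f"pics/{n}0.png",f["image"])
    print(n,{k:np.round(v,4).tolist() for k,v in f.items() if k!="image"})
a=cv2.imread("pics/scene0.png");b=cv2.imread("pics/top0.png")
E
```

```text
pics
{'time': 0.0, 'joint_pos': [1.208, 0.053, 1.614, -0.0, 1.476, -0.119], 'joint_vel': [-0.001, 0.001, -0.001, 0.001, 0.001, 0.001], 'joint_efforts': [0.002, -39.367, -37.018, -0.0, 0.007, -0.0], 'tool_pos': [0.151, 0.606, 0.23], 'tool_rot': [-0.0, 0.122, 0.993, -0.001], 'contact_force': [-0.081, 0.104, -0.453], 'ft_torque': [-0.009, 0.031, -0.044], 'grasp_force': 0.0, 'gripper_width': 1.0}
scene {'fov_y': 45.8104, 'cx': 309.8206, 'cy': 200.7421, 'k1': 0.0173, 'eye': [-0.1174, -0.7409, 0.71], 'rotation': [-0.4458, 0.8066, -0.339, 0.1889]}
top {'fov_y': 49.0613, 'cx': 323.7941, 'cy': 200.7909, 'k1': -0.0054, 'eye': [0.3175, -0.0579, 1.4213], 'rotation': [-0.0781, 0.7407, -0.6634, 0.0722]}
wrist {'fov_y': 69.2652, 'cx': 321.9285, 'cy': 196.8324, 'k1': -0.0369, 'T_tool_cam': [[-0.0001, -0.9538, -0.3003, 0.0782], [1.0, -0.0002, 0.0002, -0.0008], [-0.0002, -0.3003, 0.9538, -0.1419], [0.0, 0.0, 0.0, 1.0]]}
```

View pics/top0.png

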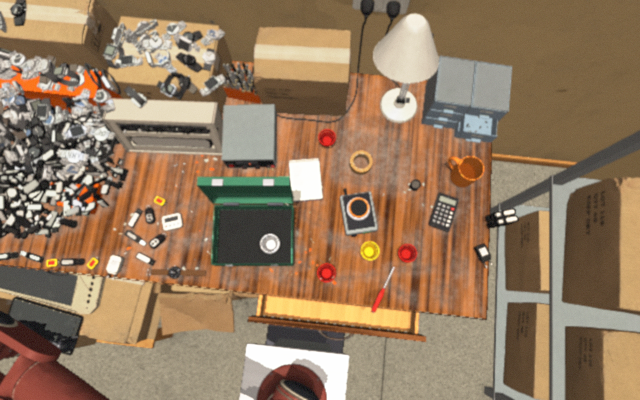

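View pics/scene0.png

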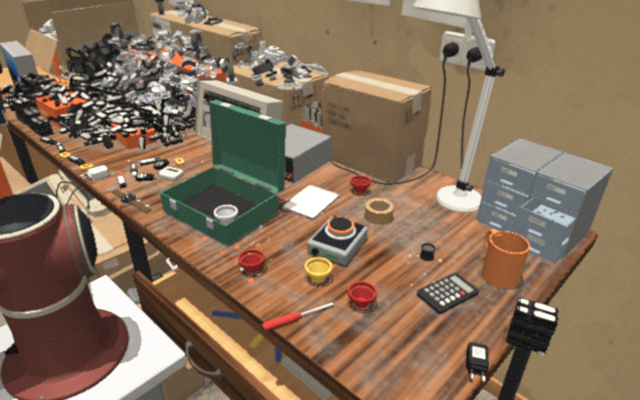

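Top view: yellow cup at (370,251). Red cups are at (407,254), (327,272) and (327,138); the rightmost, (407,254), is the one meant. The shaker pad is at (358,209) and the base cup at (270,243) in the open case. I see no blue or green cup. The scene view agrees: yellow (318,270), red (362,295), base (226,215), pad (341,229).

```bash
cat > h.py <<'E'
from plant import manip
import cv2, numpy as np
from scipy.spatial.transform import Rotation as R
def rot(q): return R.from_quat(np.r_[q[1:],q[0]]).as_matrix()
class Cam:
    def __init__(s,name):
        st=manip.state(); f=manip.grab_frame(name); s.im=f["image"]
        F=200/np.tan(np.radians(f["fov_y"]/2)); s.K=np.array([[F,0,f["cx"]],[0,F,f["cy"]],[0,0,1]]); s.D=np.array([f["k1"],0,0,0.])
        if name=="wrist":
            A=np.eye(4); A[:3,:3]=rot(st["tool_rot"]); A[:3,3]=st["tool_pos"]; T=A@np.array(f["T_tool_cam"]); s.R=T[:3,:3]; s.e=T[:3,3]
        else: s.R=rot(f["rotation"]); s.e=np.array(f["eye"])
    def ray(s,u,v):
        p=cv2.undistortPoints(np.array([[[u,v]]],float),s.K,s.D)[0,0]; d=s.R@np.r_[p,1]; return d/np.linalg.norm(d)
    def onz(s,u,v,z): d=s.ray(u,v); return s.e+d*(z-s.e[2])/d[2]
    def px(s,P):
        P=np.atleast_2d(P).astype(float); return cv2.projectPoints(P,cv2.Rodrigues(s.R.T)[0],-s.R.T@s.e,s.K,s.D)[0][:,0]
def tri(obs):
    A=np.zeros((3,3));b=np.zeros(3)
    for c,(u,v) in obs:
        d=c.ray(u,v);M=np.eye(3)-np.outer(d,d);A+=M;b+=M@c.e
    P=np.linalg.solve(A,b); return P,[np.round(c.px(P)[0]-o,1).tolist() for c,o in obs]
def blobs(im,h0,h1,s=120,v=60,amin=30):
    H=cv2.cvtColor(im,cv2.COLOR_BGR2HSV); m=(H[...,1]>s)&(H[...,2]>v)&((H[...,0]>=h0)&(H[...,0]<=h1) if h0<=h1 else (H[...,0]>=h0)|(H[...,0]<=h1))
    n,l,st,c=cv2.connectedComponentsWithStats(m.astype(np.uint8)); return [(np.round(c[i],1).tolist(),st[i].tolist()) for i in range(1,n) if st[i,4]>=amin]
def totool(P):
    "world offset of a point from TCP, in tool axes, mm"
    st=manip.state(); return np.round(1000*rot(st["tool_rot"]).T@(np.array(P)-st["tool_pos"]),1)
E
python3 - <<'E'
from h import *
T=Cam("top");S=Cam("scene")
for nm,c in (("T",T),("S",S)):
    print(nm,"red",blobs(c.im,172,5,150,100),"\n yel",blobs(c.im,22,32,150,120),"\n blue",blobs(c.im,100,130,130,60,20),"\n green",blobs(c.im,45,90,100,50,20))
for n,a,b in [("yellow",(370,251),(318,270)),("red",(407,254),(362,295)),("red2",(327,272),(252,262)),("red3",(327,138),(360,184)),("base",(270,243),(226,214)),("pad",(358.5,208.5),(341,227)),("loupe",(416,185),(427,251)),("tape",(361,161),(379,211)),("corner_front_right_case",(294,265),(233,236)),("lid top right",(291,180),(283,140)),("lidtopleft",(198,180),(211,103)),("housingFR",(377,229),(350,252))]:
    print(n,*[np.round(x,3).tolist() for x in tri([(T,a),(S,b)])])
E
```

```text
T red [([326.8, 137.3], [318, 129, 18, 18, 248]), ([407.3, 252.8], [398, 244, 20, 19, 291]), ([326.2, 272.3], [317, 263, 19, 20, 287]), ([377.8, 299.6], [372, 288, 13, 24, 113]), ([13.1, 376.0], [1, 359, 28, 38, 200]), ([32.3, 387.5], [15, 369, 35, 31, 322])] 
 yel [([159.4, 200.9], [154, 196, 12, 10, 43]), ([369.6, 250.9], [361, 242, 19, 19, 258]), ([51.7, 262.8], [46, 259, 12, 8, 52]), ([92.6, 262.9], [87, 258, 12, 11, 51])] 
 blue [] 
 green [([247.8, 190.3], [198, 178, 94, 25, 1625]), ([249.0, 206.7], [239, 206, 22, 3, 41]), ([287.7, 207.1], [282, 206, 11, 4, 21]), ([215.7, 226.4], [214, 215, 5, 22, 51]), ([214.1, 258.8], [213, 253, 4, 12, 25])]
S red [([359.8, 182.7], [350, 175, 21, 18, 250]), ([250.9, 259.5], [238, 249, 27, 24, 441]), ([361.8, 293.2], [348, 281, 29, 27, 564]), ([280.7, 320.7], [262, 312, 39, 19, 316])] 
 yel [([318.7, 269.0], [308, 262, 23, 14, 135]), ([256.0, 340.5], [251, 335, 12, 12, 55])] 
 blue [([13.3, 68.2], [9, 59, 10, 19, 77]), ([224.1, 314.0], [213, 312, 24, 5, 54]), ([278.0, 355.0], [276, 350, 5, 10, 32])] 
 green []
yellow [0.472, -0.193, 0.026] [[-0.0, 0.0], [0.1, -0.0]]
red [0.476, -0.312, 0.026] [[0.3, -0.3], [-0.6, 0.1]]
red2 [0.391, -0.064, 0.021] [[-0.1, 0.2], [0.3, -0.0]]
red3 [0.835, -0.016, 0.023] [[-0.0, 0.0], [0.1, -0.0]]
base [0.462, 0.126, 0.03] [[-0.0, 0.0], [0.0, -0.0]]
pad [0.601, -0.144, 0.051] [[0.4, -0.4], [-0.7, 0.1]]
loupe [0.705, -0.325, 0.021] [[-0.2, 0.2], [0.4, -0.1]]
tape [0.768, -0.137, 0.017] [[-0.2, 0.2], [0.4, -0.1]]
corner_front_right_case [0.407, 0.037, 0.033] [[1.5, -1.7], [-3.0, 0.4]]
lid top right [0.626, 0.07, 0.204] [[-1.4, 1.4], [2.2, -0.4]]
lidtopleft [0.588, 0.321, 0.245] [[-0.9, 1.0], [1.3, -0.1]]
housingFR [0.547, -0.212, 0.043] [[1.5, -1.4], [-2.8, 0.5]]
```

Request:
move_arm(
  increments=[0,0,0,-0.118,1,0,0,0,-0.118,1,0,0,0,-0.118,1,-11,-39,0,0,1,-11,-39,0,0,1,-11,-39,0,0,1,-11,-39,0,0,1,-11,-39,0,0,1],
)

```text
time: 0.92
tool_pos: [0.2271, 0.417, 0.231]
tool_rot: [0.0, -0.056, 0.998, -0.0]
contact_force: [0.8, -1.1, 0.9]
gripper_width: 1.001
grasp_force: 0.0
```

Request:
move_arm(
  increments=[-11,-39,0,0,1,-11,-39,0,0,1,-11,-39,0,0,1,-11,-39,0,0,1,-11,-39,0,0,1,-11,-39,0,0,1,-11,-39,0,0,1,-11,-39,0,0,1],
)

```text
time: 1.58
tool_pos: [0.3489, 0.1165, 0.2315]
tool_rot: [0.001, -0.055, 0.998, 0.0]
contact_force: [1.7, 0.3, 0.1]
gripper_width: 1.002
grasp_force: 0.0
```

Request:
move_arm(
  increments=[-11,-39,0,0,1,-11,-39,0,0,1,-11,-39,0,0,1,-11,-39,0,0,1,-11,-39,0,0,1,-11,-39,0,0,1,0,0,0,0,1,0,0,0,0,1],
)

```text
time: 2.25
tool_pos: [0.4401, -0.1086, 0.2309]
tool_rot: [-0.001, -0.053, 0.999, 0.0]
contact_force: [0.0, -0.9, -0.6]
gripper_width: 1.003
grasp_force: 0.0
```

Run:
```python
from h import *
W=Cam("wrist"); cv2.imwrite("pics/w1.png",W.im); print(blobs(W.im,20,34,120,80,200),blobs(W.im,172,5,150,60,200)); print(W.px([[.472,-.193,.03],[.476,-.312,.03],[.601,-.144,.06]]), totool([.472,-.193,.012]),manip.state()["joint_pos"])
```

```text
[([252.3, 191.4], [227, 168, 50, 48, 1777])] [([226.6, 59.0], [211, 25, 33, 71, 944]), ([365.4, 134.4], [341, 109, 51, 52, 1838]), ([156.8, 186.0], [132, 163, 50, 48, 1725])]
[[251.40337272 191.78938956]
 [155.82116599 185.17988671]
 [281.18762662 298.46298293]] [-22.8 -88.7 218.9] [-4.04378317e-01 -3.79092127e-01  1.99592179e+00  3.69617150e-04
  1.52600632e+00 -2.08370106e+00]
```

View pics/w1.png

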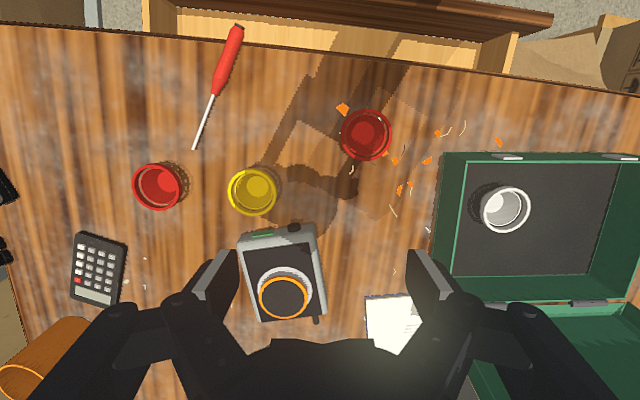

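Wrist view: yellow (252,191) and the right-hand red (157,186) are within 1 px of the positions triangulated from the top and scene views. Pad is at (283,293), base cup at (503,209), and the case is almost square to the tool. Next I'll fit silhouettes to refine these.

```bash
cat >> h.py <<'E'
from scipy.optimize import fsolve
def cen(pts):
    m=cv2.moments(cv2.convexHull(np.float32(pts))); return np.array([m["m10"],m["m01"]])/m["m00"], m["m00"]
def fit(c,mask,prof,z0,g):
    "xy of a round thing with profile [(z,r)] standing at z0 from its silhouette hull"
    ys,xs=np.nonzero(mask); o,A=cen(np.c_[xs,ys]); t=np.linspace(0,2*np.pi,60,endpoint=False)
    P=lambda q:np.vstack([np.c_[q[0]+r*np.cos(t),q[1]+r*np.sin(t),0*t+z0+z] for z,r in prof])
    q=fsolve(lambda q:cen(c.px(P(q)))[0]-o,g[:2],epsfcn=1e-6); return np.round(q,4), round(A/cen(c.px(P(q)))[1],3)
CUP=[(36,30),(26,30),(0,15)]; CUP=[(a/1e3,b/1e3) for a,b in CUP]
def near(im,uv,rad,f):
    H=cv2.cvtColor(im,cv2.COLOR_BGR2HSV).astype(int); m=f(H[...,0],H[...,1],H[...,2]).astype(np.uint8)
    k=np.zeros_like(m); cv2.circle(k,tuple(int(x) for x in uv),rad,1,-1); n,l,st,_=cv2.connectedComponentsWithStats(m*k); return l==1+np.argmax(st[1:,4])
YEL=lambda h,s,v:(h>=20)&(h<=34)&(s>120)&(v>60)
RED=lambda h,s,v:((h>=172)|(h<=5))&(s>140)&(v>50)
ORG=lambda h,s,v:(h>=5)&(h<=19)&(s>170)&(v>120)
WHT=lambda h,s,v:(s<50)&(v>75)
E
python3 - <<'E'
from h import *
W=Cam("wrist")
print("yel",fit(W,near(W.im,(252,191),40,YEL),CUP,0,(.472,-.193)))
print("red",fit(W,near(W.im,(157,186),40,RED),CUP,0,(.476,-.312)))
print("base",fit(W,near(W.im,(503,209),36,WHT),CUP,.004,(.462,.126)))
print("pad",fit(W,near(W.im,(283,293),34,ORG),[(.06,.032),(.055,.032)],0,(.601,-.144)))
for n,u in [("caseFR",(443,153)),("caseBR",(432,298)),("frontleft",(640,158))]: print(n,W.onz(*u,.064))
T=Cam("top"); print("T yel",fit(T,near(T.im,(370,251),12,YEL),CUP,0,(.472,-.193)),"red",fit(T,near(T.im,(407,253),12,RED),CUP,0,(.472,-.193)),"base",fit(T,near(T.im,(270,243),13,WHT),CUP,.004,(.46,.12)))
print(totool([.472,-.193,.1]))
E
```

```text
yel (array([ 0.4719, -0.192 ]), 0.955)
red (array([ 0.4778, -0.3109]), 0.928)
base (array([0.4594, 0.1249]), 2.057)
pad (array([ 0.6007, -0.1421]), 0.937)
caseFR [0.39536179 0.01862556 0.064     ]
caseBR [0.57744734 0.04817525 0.064     ]
frontleft [0.37414777 0.24652459 0.064     ]Traceback (most recent call last):
  File "<stdin>", line 8, in <module>
  File "h.py", line 39, in near
    k=np.zeros_like(m); cv2.circle(k,tuple(int(x) for x in uv),rad,1,-1); n,l,st,_=cv2.connectedComponentsWithStats(m*k); return l==1+np.argmax(st[1:,4])
                                                                                                                                      ~~~~~~~~~^^^^^^^^^^
    return _wrapfunc(a, 'argmax', axis=axis, out=out, **kwds)
    return bound(*args, **kwds)
ValueError: attempt to get argmax of an empty sequence
```

Request:
move_arm(
  increments=[-8,-30,0,0,1,-8,-30,0,0,1,-7,-28,0,0,1,0,0,30,0,1,0,0,40,0,1,0,0,30,0,1,0,0,0,0,1,0,0,0,0,1],
)

```text
time: 3.07
tool_pos: [0.4716, -0.1901, 0.13]
tool_rot: [-0.002, -0.056, 0.998, 0.001]
contact_force: [0.9, 0.2, 1.2]
gripper_width: 0.998
grasp_force: 0.0
```

Run:
```python
from h import *
W=Cam("wrist"); u=W.px([.472,-.1925,.03])[0]; print(u,manip.state()["tool_pos"])
m=near(W.im,u,75,YEL); print("yel",fit(W,m,CUP,0,(.472,-.193)), totool([.472,-.1925,.008])); cv2.imwrite("pics/w2.png",W.im)
```

```text
[319.14304625 199.74630941] [ 0.47313078 -0.19113447  0.13252767]
yel (array([ 0.4725, -0.1925]), 0.959) [  1.4  -1.2 124.5]
```

Request:
move_arm(
  increments=[0,-1,35,0,1,0,-1,35,0,1,0,0,30,0,1,0,0,15,0,1,0,0,7,0,1,0,0,0,0,1,0,0,0,0,0.3,0,0,0,0,0.3],
)

```text
time: 3.78
tool_pos: [0.4751, -0.195, 0.0123]
tool_rot: [0.002, -0.055, 0.998, -0.001]
contact_force: [-0.2, 0.1, 0.0]
gripper_width: 0.751
grasp_force: 0.1
```

Request:
move_arm(
  increments=[0,0,0,0,0.3,0,0,0,0,0.3,0,0,0,0,0.3,0,0,0,0,0.3,0,0,0,0,0.3],
)

```text
time: 4.2
tool_pos: [0.4754, -0.1953, 0.0128]
tool_rot: [0.003, -0.055, 0.998, -0.002]
contact_force: [-0.0, 1.3, 6.3]
gripper_width: 0.666
grasp_force: 64.1
```

Request:
move_arm(
  increments=[0,0,-20,0,0.3,0,0,-35,0,0.3,0,0,-35,0,0.3,0,0,-10,0,0.3,0,0,0,0,0.3],
)

```text
time: 4.62
tool_pos: [0.4761, -0.1958, 0.1152]
tool_rot: [0.005, -0.055, 0.998, -0.003]
contact_force: [0.7, -0.1, -0.3]
gripper_width: 0.67
grasp_force: 64.4
```

Run:
```python
from h import *
p=[];q=[]
for _ in range(5):
    W=Cam("wrist"); s=manip.state(); p.append(s["tool_pos"]); q.append(totool([.6007,-.1421,.072]))
print(np.mean(p,0),np.mean(q,0),s["gripper_width"],s["grasp_force"],s["contact_force"])
cv2.imwrite("pics/w3.png",W.im)
```

```text
[ 0.47251191 -0.19374748  0.10885116] [-133.12   37.26   36.8 ] 0.669912993217889 64.33185053989291 [-0.5075357   0.55498453 -1.07876303]
```

View pics/w3.png

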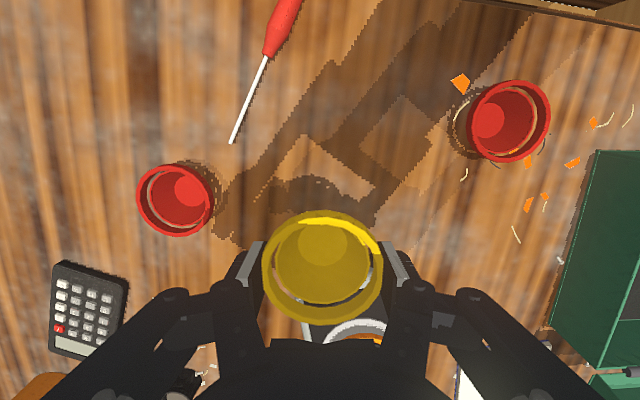

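Wrist view: the yellow cup is held upright at (322,265) between the pads. The red look-alike is at (507,120) and the real red at (175,200). Next, to the pad.

Request:
move_arm(
  increments=[-33,9,0,0,0.3,-33,9,0,0,0.3,-33,9,0,0,0.3,-24,7,0,0,0.3,-10,3,0,0,0.3,0,0,20,0,0.3,0,0,14,0,0.3,0,0,0,0,0.3],
)

```text
time: 5.53
tool_pos: [0.598, -0.1417, 0.0704]
tool_rot: [-0.003, -0.055, 0.998, 0.002]
contact_force: [-0.4, 1.7, 2.6]
gripper_width: 0.669
grasp_force: 64.7
```

Run:
```python
from h import *
p=[];q=[]
for _ in range(5):
    S=Cam("scene"); s=manip.state(); p.append(s["tool_pos"]); q.append(totool([.6007,-.1421,.069]))
print(np.mean(p,0),np.mean(q,0),s["contact_force"])
cv2.imwrite("pics/s4.png",cv2.resize(S.im[170:290,250:430],None,fx=4,fy=4,interpolation=cv2.INTER_CUBIC))
```

```text
[ 0.59979167 -0.14258182  0.07444142] [-0.96  0.4   5.44] [ 0.56091624 -0.18073914 -0.85805301]
```

View pics/s4.png

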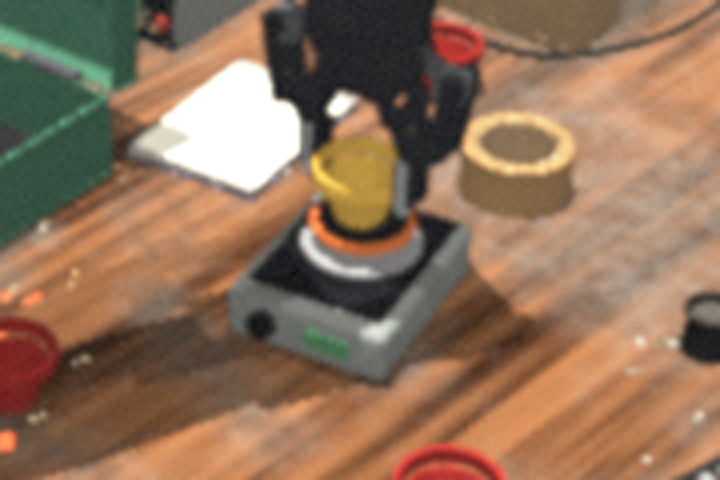

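Crop of the scene: the yellow cup is centred just above the orange pad at (360,215). Now pressing down in small steps.

Request:
move_arm(
  increments=[0,0,3,0,0.3,0,0,3,0,0.3,0,0,2,0,0.3,0,0,0,0,0.3,0,0,0,0,0.3],
)

```text
time: 6.2
tool_pos: [0.6015, -0.1431, 0.0683]
tool_rot: [0.001, -0.055, 0.998, -0.001]
contact_force: [-1.1, -1.2, 5.0]
gripper_width: 0.67
grasp_force: 64.8
```

Request:
move_arm(
  increments=[0,0,2,0,0.3,0,0,2,0,0.3,0,0,0,0,0.3,0,0,0,0,0.3,0,0,0,0,0.3],
)

```text
time: 6.62
tool_pos: [0.6016, -0.1431, 0.0653]
tool_rot: [0.0, -0.055, 0.998, -0.001]
contact_force: [-3.8, -0.5, 9.4]
gripper_width: 0.669
grasp_force: 65.2
```

Request:
move_arm(
  increments=[0,0,1,0,0.3,0,0,1,0,0.3,0,0,0,0,0.3,0,0,0,0,0.3],
)

```text
time: 6.95
tool_pos: [0.6019, -0.1431, 0.0652]
tool_rot: [0.0, -0.055, 0.998, -0.001]
contact_force: [-8.2, 0.7, 17.7]
gripper_width: 0.671
grasp_force: 66.0
```

Run:
```python
from h import *
p=[];q=[]
for _ in range(4):
    Cam("scene"); s=manip.state(); p.append(s["tool_pos"]); q.append(s["contact_force"])
print(s["time"],np.mean(p,0),np.mean(q,0),np.array(q)[:,2])
```

```text
7.15 [ 0.60187501 -0.14307753  0.06520483] [-7.71290424  0.96589656 17.78251134] [17.82418301 18.73690733 17.25294944 17.31600557]
```

Request:
move_arm(
  increments=[0,0,0,0,0.3,0,0,0,0,0.3,0,0,0,0,0.3,0,0,0,0,0.3,0,0,0,0,0.3,0,0,0,0,0.3,0,0,0,0,0.3,0,0,0,0,0.3],
)

```text
time: 7.82
tool_pos: [0.6019, -0.1431, 0.0652]
tool_rot: [0.0, -0.055, 0.998, -0.001]
contact_force: [-8.7, 0.3, 17.9]
gripper_width: 0.667
grasp_force: 66.0
```

Request:
move_arm(
  increments=[0,0,0,0,0.3,0,0,0,0,0.3,0,0,0,0,0.3,0,0,0,0,0.3,0,0,0,0,0.3,0,0,0,0,0.3,0,0,0,0,0.3,0,0,0,0,0.3],
)

```text
time: 8.48
tool_pos: [0.6019, -0.1431, 0.0652]
tool_rot: [0.0, -0.055, 0.998, -0.001]
contact_force: [-8.1, 1.5, 18.7]
gripper_width: 0.67
grasp_force: 66.0
```

Request:
move_arm(
  increments=[0,0,0,0,0.3,0,0,0,0,0.3,0,0,0,0,0.3,0,0,0,0,0.3,0,0,-5,0,0.3,0,0,-30,0,0.3,0,0,-30,0,0.3,0,0,0,0,0.3],
)

```text
time: 9.15
tool_pos: [0.6045, -0.1436, 0.1331]
tool_rot: [0.005, -0.055, 0.998, -0.002]
contact_force: [2.0, -0.5, 0.9]
gripper_width: 0.664
grasp_force: 64.4
```

Run:
```python
from h import *
p=[];q=[]
for _ in range(4):
    W=Cam("wrist"); s=manip.state(); p.append(s["tool_pos"]); q.append(totool([.4605,.1255,.1]))
print(np.mean(p,0),np.mean(q,0),s["joint_pos"])
```

```text
[ 0.60147378 -0.14259092  0.12716649] [110.675 282.     26.825] [-3.53229444e-01  1.21233183e-01  1.72351367e+00  1.31926866e-04
  1.29953336e+00 -2.03429989e+00]
```

Request:
move_arm(
  increments=[33,0,0,0,0.3,38,0,0,0,0.3,38,0,0,0,0.3,0,38,0,0,0.3,0,38,0,0,0.3,0,38,0,0,0.3,0,38,0,0,0.3,0,38,0,0,0.3],
)

```text
time: 10.02
tool_pos: [0.4698, 0.0358, 0.1242]
tool_rot: [-0.002, -0.055, 0.999, 0.0]
contact_force: [-0.0, 0.4, -0.9]
gripper_width: 0.668
grasp_force: 64.3
```

Request:
move_arm(
  increments=[0,0,0,0,0.3,0,0,0,0,0.3,0,0,0,0,0.3],
)

```text
time: 10.27
tool_pos: [0.4709, 0.0343, 0.1249]
tool_rot: [-0.001, -0.055, 0.998, -0.0]
contact_force: [-0.4, -0.4, -0.7]
gripper_width: 0.672
grasp_force: 64.4
```

Run:
```python
from h import *
p=[]
for _ in range(3):
    W=Cam("wrist"); s=manip.state(); p.append(s["tool_pos"])
print(np.mean(p,0)); u=W.px([.461,.1255,.035])[0]; print(u)
cv2.imwrite("pics/w5.png",W.im); 
for v in (90,120,150):
    try: m=near(W.im,u,48,lambda h,s,V:(s<60)&(V>v)); print(v,fit(W,m,CUP,.004,(.461,.1255)))
    except Exception as e: print(e)
```

```text
[0.47141516 0.03344963 0.12545793]
[431.14997608 202.37793054]
90 (array([0.4626, 0.1299]), 1.509)
120 (array([0.4599, 0.1248]), 0.968)
150 (array([0.4603, 0.1256]), 0.923)
```

View pics/w5.png

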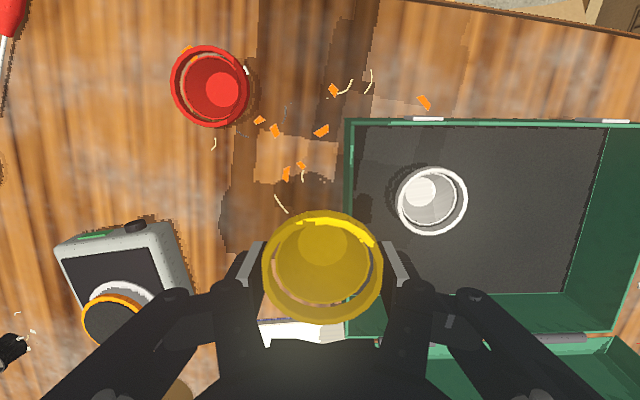

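Wrist view: base cup rim at (432,200), fitted at (0.460, 0.125), with plenty of clearance to the walls. Moving over it and lowering.

Request:
move_arm(
  increments=[0,35,0,0,0.3,1,35,0,0,0.3,0,22,0,0,0.3,0,0,0,0,0.3,0,0,25,0,0.3,0,0,20,0,0.3,0,0,10,0,0.3,0,0,0,0,0.3],
)

```text
time: 11.08
tool_pos: [0.4586, 0.1242, 0.0683]
tool_rot: [-0.003, -0.054, 0.999, -0.0]
contact_force: [-0.9, -0.9, -1.0]
gripper_width: 0.67
grasp_force: 64.5
```

Run:
```python
from h import *
p=[];q=[]
for _ in range(4):
    W=Cam("wrist"); s=manip.state(); p.append(s["tool_pos"]); q.append(totool([.460,.125,.023]))
print(np.mean(p,0),np.mean(q,0),s["contact_force"])
```

```text
[0.46102445 0.12491012 0.07159133] [ 1.   0.2 48.6] [-1.35574811  0.12172749 -0.63312166]
```

Request:
move_arm(
  increments=[1,0,15,0,0.3,0,0,12,0,0.3,0,0,8,0,0.3,0,0,5,0,0.3,0,0,3,0,0.3,0,0,0,0,0.3,0,0,0,0,0.3],
)

```text
time: 11.87
tool_pos: [0.4642, 0.1247, 0.0337]
tool_rot: [0.004, -0.055, 0.998, -0.002]
contact_force: [-4.3, -5.5, 22.3]
gripper_width: 0.669
grasp_force: 74.7
```

Request:
move_arm(
  increments=[0,0,2,0,0.3,0,0,2,0,0.3,0,0,0,0,0.3,0,0,0,0,0.3],
)

```text
time: 12.2
tool_pos: [0.4661, 0.1246, 0.032]
tool_rot: [0.005, -0.056, 0.998, -0.002]
contact_force: [-6.8, -7.0, 32.3]
gripper_width: 0.668
grasp_force: 78.8
```

Request:
move_arm(
  increments=[0,0,-3,0,0.3,0,0,-1,0,0.3,0,0,0,0,0.3,0,0,0,0,0.3],
)

```text
time: 12.53
tool_pos: [0.4637, 0.125, 0.0325]
tool_rot: [0.004, -0.055, 0.998, -0.001]
contact_force: [-1.3, -4.0, 14.1]
gripper_width: 0.665
grasp_force: 72.1
```

Run:
```python
from h import *
p=[];q=[];c=[]
for _ in range(5):
    W=Cam("wrist"); s=manip.state(); p.append(s["tool_pos"]); c.append(s["contact_force"])
S=Cam("scene")
print(np.mean(p,0),np.mean(c,0),s["ft_torque"])
cv2.imwrite("pics/w6.png",np.hstack([cv2.resize(W.im[180:380,220:440],None,fx=1.8,fy=1.8),cv2.resize(S.im[160:260,160:270],None,fx=3.6,fy=3.6,interpolation=cv2.INTER_CUBIC)]))
```

```text
[0.46372037 0.12500993 0.03246336] [-1.13244176 -3.25066712 14.51002145] [-0.79571417  0.14134273  0.02890501]
```

View pics/w6.png

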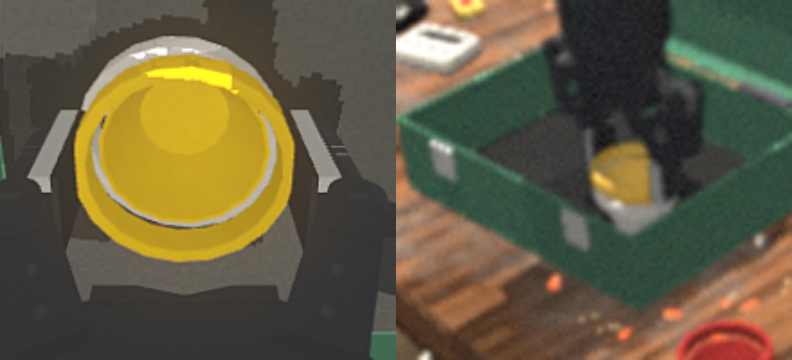

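The yellow cup is seated over the base cup, but a contact force builds about 5 mm short of home. The torque points to the −y fingertip touching the lower rim. I'll unload, open slightly so the cup drops in, and check.

Request:
move_arm(
  increments=[0,0,-3,0,0.3,0,0,0,0,0.3,0,0,0,0,0.3,0,0,0,0,0.9,0,0,0,0,0.9,0,0,0,0,0.9,0,0,0,0,0.9,0,0,0,0,0.9],
)

```text
time: 13.5
tool_pos: [0.459, 0.1256, 0.0307]
tool_rot: [-0.001, -0.055, 0.998, 0.0]
contact_force: [0.5, -0.7, -1.3]
gripper_width: 0.896
grasp_force: 0.0
```

Run:
```python
from h import *
p=[];c=[]
for _ in range(3):
    W=Cam("wrist"); s=manip.state(); p.append(s["tool_pos"]); c.append(s["contact_force"])
S=Cam("scene")
print(np.mean(p,0),np.mean(c,0),s["ft_torque"],s["gripper_width"])
cv2.imwrite("pics/w7.png",np.hstack([cv2.resize(W.im[180:380,220:440],None,fx=1.8,fy=1.8),cv2.resize(S.im[160:260,160:270],None,fx=3.6,fy=3.6,interpolation=cv2.INTER_CUBIC)]))
```

```text
[0.45930253 0.12556441 0.03095988] [ 0.25212354 -0.12393268 -0.45972658] [-0.03139744  0.03631307  0.00345528] 0.8968867901524372
```

View pics/w7.png

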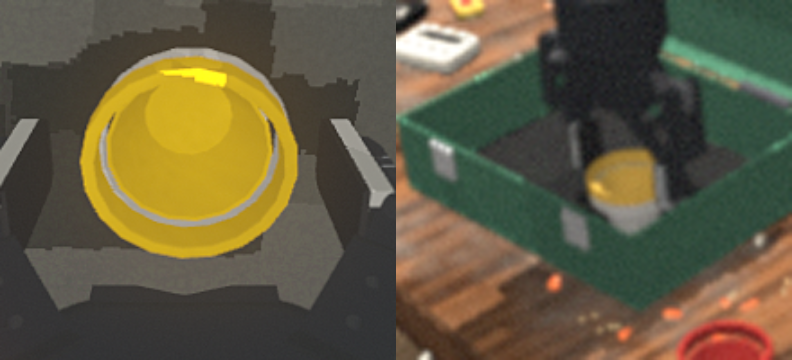

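Both views show the yellow band sitting evenly on the aluminium rim, so it looks home; I'll check its height from above. Now up and over to the red cup.

Request:
move_arm(
  increments=[0,0,-25,0,0.9,0,0,-35,0,1,0,0,-40,0,1,0,0,-25,0,1,3,-30,0,0,1,3,-30,0,0,1,0,0,0,0,1,0,0,0,0,1],
)

```text
time: 14.37
tool_pos: [0.4603, 0.0644, 0.1564]
tool_rot: [0.0, -0.054, 0.999, 0.0]
contact_force: [-0.5, 0.6, 0.1]
gripper_width: 0.999
grasp_force: 0.0
```

Run:
```python
from h import *
for _ in range(3): W=Cam("wrist")
S=Cam("scene"); cv2.imwrite("pics/w8.png",W.im); cv2.imwrite("pics/s8.png",S.im)
print(manip.state()["tool_pos"],manip.state()["time"])
u=W.px([.460,.125,.05])[0]; v=S.px([.46,.125,.05])[0]; print(u,v)
for z0 in (.014,.019,.024):
    a=fit(W,near(W.im,u,60,YEL),[(.036,.03),(.026,.03)],z0,(.46,.125)); b=fit(S,near(S.im,v,22,YEL),[(.036,.03),(.026,.03)],z0,(.46,.125)); print(z0,a,b)
print(totool([.4775,-.3112,.018]), blobs(S.im,172,5,150,100))
```

```text
[0.4600089  0.06597629 0.15592212] 14.5667
[387.32723487 203.99001426] [224.85967683 207.72235605]
0.014 (array([0.4593, 0.1265]), 0.965) (array([0.4617, 0.1304]), 0.926)
0.019 (array([0.4578, 0.1251]), 0.927) (array([0.4574, 0.1238]), 0.912)
0.024 (array([0.4563, 0.1237]), 0.89) (array([0.453 , 0.1173]), 0.898)
[  24.4 -376.8  137.8] [([359.9, 183.0], [350, 175, 21, 18, 257]), ([250.9, 259.5], [238, 249, 27, 24, 466]), ([361.8, 293.3], [347, 281, 30, 27, 569]), ([280.7, 320.7], [263, 312, 38, 19, 318])]
```

Request:
move_arm(
  increments=[3,-40,0,0,1,3,-40,0,0,1,3,-40,0,0,1,3,-40,0,0,1,3,-40,0,0,1,3,-40,0,0,1,3,-40,0,0,1,3,-40,0,0,1],
)

```text
time: 15.23
tool_pos: [0.4718, -0.2566, 0.156]
tool_rot: [0.0, -0.056, 0.998, 0.0]
contact_force: [1.1, 0.3, 0.3]
gripper_width: 1.002
grasp_force: 0.0
```

Request:
move_arm(
  increments=[0,-37,0,0,1,0,-20,20,0,1,0,0,20,0,1,0,0,0,0,1,0,0,0,0,1],
)

```text
time: 15.65
tool_pos: [0.4772, -0.3106, 0.1144]
tool_rot: [-0.002, -0.055, 0.998, 0.002]
contact_force: [0.2, 0.2, -0.1]
gripper_width: 1.0
grasp_force: 0.0
```

Run:
```python
from h import *
q=[];z=[]
for _ in range(3):
    W=Cam("wrist"); u=W.px([.4775,-.3112,.03])[0]; f,a=fit(W,near(W.im,u,75,RED),CUP,0,(.4775,-.3112)); q.append(totool([*f,.018])); print(f,a)
    z.append(manip.state()["tool_pos"])
print(np.mean(q,0),np.mean(z,0))
```

```text
[ 0.4779 -0.3116] 0.942
[ 0.4778 -0.3117] 0.943
[ 0.4776 -0.3116] 0.94
[ 0.76666667 -0.2        98.93333333] [ 0.47847068 -0.31132364  0.11691533]
```

Request:
move_arm(
  increments=[1,0,35,0,1,0,0,35,0,1,0,0,20,0,1,0,0,11,0,1,0,0,0,0,1,0,0,0,0,0.3,0,0,0,0,0.3,0,0,0,0,0.3],
)

```text
time: 16.47
tool_pos: [0.4791, -0.3138, 0.0189]
tool_rot: [0.002, -0.055, 0.998, -0.002]
contact_force: [0.9, -0.5, 0.0]
gripper_width: 0.676
grasp_force: 64.0
```

Request:
move_arm(
  increments=[0,0,0,0,0.3,0,0,0,0,0.3,0,0,0,0,0.3,0,0,0,0,0.3],
)

```text
time: 16.8
tool_pos: [0.4791, -0.3138, 0.0188]
tool_rot: [0.002, -0.055, 0.998, -0.002]
contact_force: [-0.0, 1.7, 6.9]
gripper_width: 0.673
grasp_force: 63.9
```

Request:
move_arm(
  increments=[0,0,-20,0,0.3,0,0,-35,0,0.3,0,0,-40,0,0.3,-28,31,0,0,0.3,-28,31,0,0,0.3,-28,31,0,0,0.3,-28,31,0,0,0.3,-28,31,0,0,0.3],
)

```text
time: 17.47
tool_pos: [0.6002, -0.1418, 0.1121]
tool_rot: [0.001, -0.055, 0.998, -0.001]
contact_force: [0.8, -0.2, -1.6]
gripper_width: 0.674
grasp_force: 64.5
```

Request:
move_arm(
  increments=[0,0,10,0,0.3,0,0,10,0,0.3,0,0,6,0,0.3,0,0,0,0,0.3,0,0,0,0,0.3],
)

```text
time: 17.88
tool_pos: [0.5975, -0.1442, 0.0835]
tool_rot: [-0.001, -0.054, 0.999, 0.0]
contact_force: [0.3, -1.1, 0.3]
gripper_width: 0.674
grasp_force: 64.5
```

Run:
```python
from h import *
p=[];q=[]
for _ in range(4):
    S=Cam("scene"); s=manip.state(); p.append(s["tool_pos"]); q.append(totool([.6007,-.1425,.0788]))
print(np.mean(p,0),np.mean(q,0),s["contact_force"],s["grasp_force"])
cv2.imwrite("pics/s9.png",cv2.resize(S.im[170:290,250:430],None,fx=3,fy=3))
```

```text
[ 0.59844075 -0.14431673  0.0847078 ] [-2.45  1.55  5.9 ] [ 1.16492366 -0.09151191 -0.97218028] 64.51812827959657
```

View pics/s9.png

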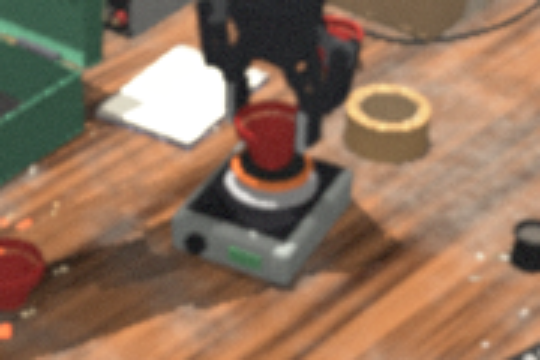

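Crop: the red cup is centred just above the pad at (270,170). Pressing.

Request:
move_arm(
  increments=[-2,1,3,0,0.3,0,0,4,0,0.3,0,0,4,0,0.3,0,0,3,0,0.3,0,0,2,0,0.3,0,0,2,0,0.3,0,0,0,0,0.3,0,0,0,0,0.3],
)

```text
time: 18.75
tool_pos: [0.6022, -0.1425, 0.0712]
tool_rot: [0.001, -0.055, 0.998, -0.001]
contact_force: [-9.0, 1.8, 20.2]
gripper_width: 0.673
grasp_force: 66.2
```

Request:
move_arm(
  increments=[0,0,0,0,0.3,0,0,0,0,0.3,0,0,0,0,0.3,0,0,0,0,0.3,0,0,0,0,0.3,0,0,0,0,0.3,0,0,0,0,0.3,0,0,0,0,0.3],
)

```text
time: 19.42
tool_pos: [0.6022, -0.1425, 0.0712]
tool_rot: [0.001, -0.055, 0.998, -0.001]
contact_force: [-9.3, 2.7, 20.8]
gripper_width: 0.677
grasp_force: 66.2
```

Request:
move_arm(
  increments=[0,0,0,0,0.3,0,0,0,0,0.3,0,0,0,0,0.3,0,0,0,0,0.3,0,0,0,0,0.3,0,0,0,0,0.3,0,0,0,0,0.3,0,0,0,0,0.3],
)

```text
time: 20.08
tool_pos: [0.6022, -0.1425, 0.0712]
tool_rot: [0.001, -0.055, 0.998, -0.001]
contact_force: [-8.3, 1.9, 20.8]
gripper_width: 0.676
grasp_force: 66.2
```

Request:
move_arm(
  increments=[0,0,0,0,0.3,0,0,0,0,0.3,0,0,0,0,0.3,0,0,0,0,0.3,0,0,0,0,0.3,0,0,-5,0,0.3,0,0,-30,0,0.3,0,0,-30,0,0.3],
)

```text
time: 20.75
tool_pos: [0.5986, -0.1412, 0.1293]
tool_rot: [-0.003, -0.055, 0.998, 0.001]
contact_force: [1.1, -0.1, -0.8]
gripper_width: 0.678
grasp_force: 64.5
```

Request:
move_arm(
  increments=[33,0,0,0,0.3,38,0,0,0,0.3,38,0,0,0,0.3,0,38,0,0,0.3,0,38,0,0,0.3,0,38,0,0,0.3,0,38,0,0,0.3,0,38,0,0,0.3],
)

```text
time: 21.42
tool_pos: [0.4704, 0.0364, 0.1308]
tool_rot: [-0.0, -0.055, 0.999, 0.0]
contact_force: [0.5, -0.9, -0.3]
gripper_width: 0.674
grasp_force: 64.5
```

Request:
move_arm(
  increments=[0,0,0,0,0.3,0,0,0,0,0.3,0,0,0,0,0.3],
)

```text
time: 21.67
tool_pos: [0.4711, 0.0348, 0.1309]
tool_rot: [-0.0, -0.055, 0.998, -0.0]
contact_force: [0.9, 0.2, -0.3]
gripper_width: 0.677
grasp_force: 64.6
```

Run:
```python
from h import *
q=[];z=[]
for _ in range(4):
    W=Cam("wrist"); u=W.px([.460,.1255,.045])[0]; m=near(W.im,u,55,YEL); f,a=fit(W,m,CUP[:2],.014,(.46,.125)); q.append(totool([*f,.0428])); print(f,a); z.append(manip.state()["tool_pos"])
print(np.mean(q,0),np.mean(z,0)); cv2.imwrite("pics/w10.png",W.im)
```

```text
[0.4593 0.1264] 0.961
[0.4593 0.1264] 0.963
[0.4592 0.1265] 0.961
[0.4593 0.1265] 0.961
[ 1.975 93.3   88.275] [0.4713953  0.03393804 0.13109062]
```

View pics/w10.png

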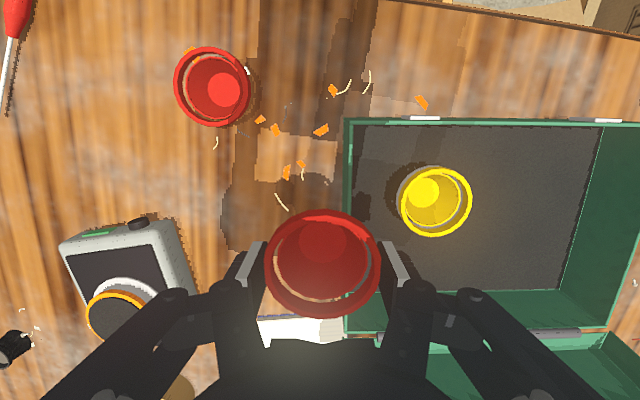

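Wrist view: the yellow cup sits nested and upright at (434,202), and red is held at (322,263). Moving over and lowering.

Request:
move_arm(
  increments=[1,35,0,0,0.3,1,35,0,0,0.3,0,23,0,0,0.3,0,0,0,0,0.3,0,0,20,0,0.3,0,0,15,0,0.3,0,0,5,0,0.3,0,0,0,0,0.3],
)

```text
time: 22.53
tool_pos: [0.458, 0.126, 0.0895]
tool_rot: [-0.002, -0.054, 0.999, -0.0]
contact_force: [-0.5, -1.2, -0.7]
gripper_width: 0.673
grasp_force: 64.7
```

Run:
```python
from h import *
p=[];q=[]
for _ in range(4):
    W=Cam("wrist"); s=manip.state(); p.append(s["tool_pos"]); q.append(totool([.4593,.1264,.0428]))
print(np.mean(p,0),np.mean(q,0),s["contact_force"])
```

```text
[0.45961257 0.12651662 0.09180708] [ 0.35  -0.075 49.   ] [ 0.6340224   0.28825303 -0.35331711]
```

Request:
move_arm(
  increments=[0,0,15,0,0.3,0,0,12,0,0.3,0,0,10,0,0.3,0,0,5,0,0.3,0,0,3,0,0.3,0,0,0,0,0.3,0,0,0,0,0.3],
)

```text
time: 23.32
tool_pos: [0.4591, 0.1271, 0.0463]
tool_rot: [-0.0, -0.055, 0.998, -0.0]
contact_force: [-0.3, -0.4, -0.9]
gripper_width: 0.672
grasp_force: 65.0
```

Request:
move_arm(
  increments=[0,0,2,0,0.3,0,0,2,0,0.3,0,0,0,0,0.3,0,0,0,0,0.3],
)

```text
time: 23.65
tool_pos: [0.4599, 0.1271, 0.043]
tool_rot: [0.001, -0.055, 0.998, 0.0]
contact_force: [1.6, 0.3, -0.1]
gripper_width: 0.673
grasp_force: 66.0
```

Request:
move_arm(
  increments=[0,0,2,0,0.3,0,0,1,0,0.3,0,0,0,0,0.3,0,0,0,0,0.3],
)

```text
time: 23.98
tool_pos: [0.4612, 0.1273, 0.0429]
tool_rot: [0.002, -0.055, 0.998, -0.0]
contact_force: [-6.4, -1.1, 17.1]
gripper_width: 0.672
grasp_force: 67.5
```

Contact comes exactly at the expected height (0.0429 m), so both cups are home. Unloading, then releasing.

Request:
move_arm(
  increments=[0,0,-3,0,0.3,0,0,0,0,0.3,0,0,0,0,0.9,0,0,0,0,0.9,0,0,0,0,0.9,0,0,0,0,0.9,0,0,0,0,0.9],
)

```text
time: 24.57
tool_pos: [0.4589, 0.1271, 0.042]
tool_rot: [-0.0, -0.055, 0.998, -0.0]
contact_force: [-0.2, -0.8, 0.3]
gripper_width: 0.897
grasp_force: 0.0
```

Request:
move_arm(
  increments=[0,0,-20,0,0.9,0,0,-35,0,1,0,0,-40,0,1,0,0,-40,0,1,0,0,-40,0,1,0,0,-40,0,1,0,0,0,0,1,0,0,0,0,1],
)

```text
time: 25.23
tool_pos: [0.4608, 0.1273, 0.2611]
tool_rot: [0.004, -0.055, 0.998, 0.0]
contact_force: [0.4, -0.2, -1.0]
gripper_width: 0.998
grasp_force: 0.0
```

Run:
```python
from h import *
W=Cam("wrist");W=Cam("wrist"); S=Cam("scene"); st=manip.state(); print(st["tool_pos"],st["joint_pos"])
u=W.px([.4595,.1265,.055])[0]; print(fit(W,near(W.im,u,60,RED),CUP[:2],.024,(.46,.126)))
cv2.imwrite("pics/b11.png",np.vstack([W.im[:300],S.im[70:370]]))
```

```text
[0.45825957 0.12698311 0.25532474] [ 1.13639673e-01 -3.28269604e-01  1.91730517e+00 -1.38472815e-06
  1.55569265e+00 -1.56730008e+00]
(array([0.4586, 0.1268]), 0.957)
```

View pics/b11.png

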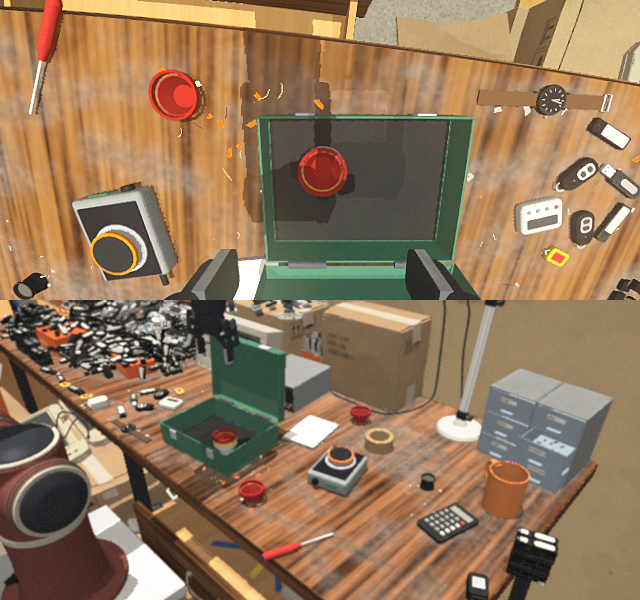

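Wrist and scene views: the red cup sits at (322,171) in the case, square on the stack. The case's front corners are at (259,117) and (473,118). No blue or green cup is in sight. Next: case frame and lid angle.

```bash
cat >> h.py <<'E'
def lidpt(r,th,y,H,ex,ey,off=.026):
    return H+ex*(-r*np.cos(th)+off*np.sin(th))+ey*y+np.array([0,0,r*np.sin(th)+off*np.cos(th)])
E
python3 - <<'E'
from h import *
W=Cam("wrist"); T=Cam("top")
a=W.onz(259,117,.062);b=W.onz(473,118,.062); print(a,b,np.linalg.norm(a-b))
ey=(b-a)/np.linalg.norm(a-b); ex=np.array([ey[1],-ey[0],0]); H=(a+b)/2+ex*.188; H[2]=.064; print("ex",ex,"ey",ey,"H",H)
S=Cam("scene")
for th in (1.45,1.5,1.55,1.6,1.65): print(th,[S.px(lidpt(.19,th,y,H,ex,ey))[0].round(0).tolist() for y in (.127,-.127)],[T.px(lidpt(.19,th,y,H,ex,ey))[0].round(0).tolist() for y in (.127,-.127)])
print("hinge px",W.px(np.array([H+ey*.1,H-ey*.1])),S.px(np.array([H+ey*.127,H-ey*.127])))
cv2.imwrite("pics/b12.png",np.hstack([cv2.resize(S.im[80:230,150:300],None,fx=3,fy=3,interpolation=cv2.INTER_CUBIC)[:,:400],cv2.resize(T.im[90:240,190:320],None,fx=3,fy=3,interpolation=cv2.INTER_CUBIC)]))
E
```

```text
[0.39915746 0.0491749  0.062     ] [0.372962   0.28945217 0.062     ] 0.24170099551540958
ex [0.99410958 0.10837961 0.        ] ey [-0.10837961  0.99410958  0.        ] H [0.57295233 0.1896889  0.064     ]
1.45 [[205.0, 102.0], [276.0, 125.0]] [[196.0, 189.0], [289.0, 189.0]]
1.5 [[208.0, 101.0], [278.0, 124.0]] [[196.0, 186.0], [289.0, 186.0]]
1.55 [[210.0, 100.0], [281.0, 123.0]] [[197.0, 183.0], [289.0, 183.0]]
1.6 [[213.0, 100.0], [283.0, 123.0]] [[197.0, 179.0], [289.0, 180.0]]
1.65 [[216.0, 100.0], [286.0, 122.0]] [[197.0, 176.0], [289.0, 176.0]]
hinge px [[436.0105763  265.89136862]
 [283.65313363 266.08924113]] [[211.94329052 165.45068901]
 [277.5417449  193.5246583 ]]
```

View pics/b12.png

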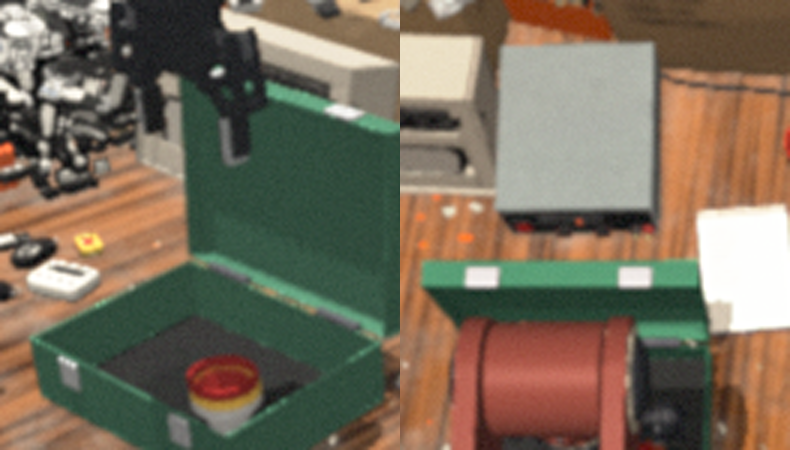

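The views show red, yellow and aluminium bands stacked evenly. The lid leans at about 1.6 rad. A grey instrument stands behind it with roughly 0.13 m of gap. Going over the lid with the fingers shut.

Request:
move_arm(
  increments=[0,0,-40,0,0,0,0,-40,0,0,-38,10,0,0,0,-38,10,0,0,0,-38,10,0,0,0,-38,10,0,0,0,-38,10,0,0,0,-10,0,0,0,0],
)

```text
time: 26.2
tool_pos: [0.6554, 0.2003, 0.3323]
tool_rot: [-0.002, -0.055, 0.998, -0.0]
contact_force: [-0.2, -1.3, -1.1]
gripper_width: -0.003
grasp_force: 0.0
```

Request:
move_arm(
  increments=[0,0,0,0,0,0,0,0,0,0,0,0,0,0,0],
)

```text
time: 26.45
tool_pos: [0.6516, 0.1986, 0.3368]
tool_rot: [-0.001, -0.055, 0.998, -0.0]
contact_force: [-1.2, -1.0, 0.6]
gripper_width: -0.0
grasp_force: 0.0
```

Run:
```python
from h import *
W=Cam("wrist");W=Cam("wrist"); st=manip.state(); print(st["tool_pos"],st["joint_pos"],totool([.648,.198,.239]))
ex=np.array([.994,.108,0]);ey=np.array([-.108,.994,0]);H=np.array([.573,.1897,.064])
for th in(1.55,1.6,1.65): print(th,W.px(lidpt(.19,th,.127,H,ex,ey)),W.px(lidpt(.19,th,-.127,H,ex,ey)))
cv2.imwrite("pics/w13.png",W.im)
```

```text
[0.6515371  0.19852709 0.3379177 ] [ 1.86613320e-01  1.43572396e-01  1.34063232e+00 -2.62496228e-06
  1.65682309e+00 -1.49422052e+00] [ 3.6 -0.1 98.9]
1.55 [[486.00645461 136.20330781]] [[157.84036561 135.64071744]]
1.6 [[483.14741119 148.23230934]] [[160.65939378 147.69121312]]
1.65 [[480.07489432 159.65439323]] [[163.6935468  159.13450406]]
```

View pics/w13.png

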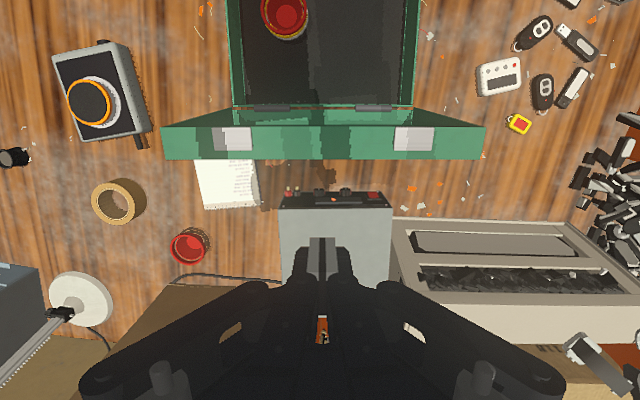

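Wrist view: the lid's outer edge runs from (166,159) to (484,159), so the lid angle is about 1.65. Nothing is hidden behind it, and the fingertips are clear of it. Descending behind the lid.

Request:
move_arm(
  increments=[0,0,35,0,0,0,0,35,0,0,0,0,28,0,0,0,0,0,0,0,0,0,0,0,0,5,0,0,0,0,5,0,0,0,0,0,0,0,0,0],
)

```text
time: 27.22
tool_pos: [0.6429, 0.198, 0.243]
tool_rot: [0.002, -0.055, 0.998, 0.0]
contact_force: [0.2, 0.1, -0.7]
gripper_width: -0.002
grasp_force: 0.0
```

Request:
move_arm(
  increments=[4,0,0,0,0,4,0,0,0,0,4,0,0,0,0,4,0,0,0,0,4,0,0,0,0,4,0,0,0,0,4,0,0,0,0,4,0,0,0,0],
)

```text
time: 27.88
tool_pos: [0.6108, 0.1942, 0.24]
tool_rot: [0.001, -0.055, 0.998, 0.0]
contact_force: [2.4, 0.5, 2.3]
gripper_width: -0.001
grasp_force: 1.5
```

Run:
```python
import numpy as np
r0,r1=.175,.168
th=np.r_[np.arange(1.57,.25,-.04),np.arange(.25,-.011,-.02)]
r=np.linspace(r0,r1,len(th))
X=1000*(r*np.cos(th)-.026*np.sin(th)); Z=-1000*(r*np.sin(th)+.026*np.cos(th))
c=np.round(np.c_[X-X[0],Z-Z[0]]).astype(int); d=np.diff(c,axis=0)
for i in range(0,len(d),8): print(np.round(th[i+1:i+9][-1],2),c[min(i+8,len(c)-1)],sum([[int(a),0,int(b),0,0] for a,b in d[i:i+8]],[]))
```

```text
1.25 [56  2] [7, 0, -1, 0, 0, 7, 0, 0, 0, 0, 7, 0, 0, 0, 0, 7, 0, 0, 0, 0, 7, 0, 0, 0, 0, 7, 0, 1, 0, 0, 7, 0, 1, 0, 0, 7, 0, 1, 0, 0]
0.93 [108  21] [7, 0, 1, 0, 0, 7, 0, 2, 0, 0, 6, 0, 2, 0, 0, 7, 0, 2, 0, 0, 6, 0, 3, 0, 0, 7, 0, 3, 0, 0, 6, 0, 3, 0, 0, 6, 0, 3, 0, 0]
0.61 [151  56] [6, 0, 4, 0, 0, 6, 0, 3, 0, 0, 6, 0, 4, 0, 0, 5, 0, 5, 0, 0, 6, 0, 4, 0, 0, 5, 0, 5, 0, 0, 5, 0, 5, 0, 0, 4, 0, 5, 0, 0]
0.29 [181 101] [5, 0, 5, 0, 0, 4, 0, 5, 0, 0, 4, 0, 6, 0, 0, 4, 0, 5, 0, 0, 4, 0, 6, 0, 0, 3, 0, 6, 0, 0, 4, 0, 6, 0, 0, 2, 0, 6, 0, 0]
0.11 [191 131] [3, 0, 7, 0, 0, 1, 0, 3, 0, 0, 1, 0, 3, 0, 0, 1, 0, 3, 0, 0, 1, 0, 4, 0, 0, 1, 0, 3, 0, 0, 1, 0, 3, 0, 0, 1, 0, 4, 0, 0]
-0.01 [194 151] [1, 0, 3, 0, 0, 0, 0, 3, 0, 0, 1, 0, 4, 0, 0, 0, 0, 3, 0, 0, 1, 0, 3, 0, 0, 0, 0, 4, 0, 0]
```

Request:
move_arm(
  increments=[7,0,0,0,0,7,0,0,0,0,7,0,0,0,0,7,0,0,0,0,7,0,0,0,0,7,0,1,0,0,7,0,1,0,0,7,0,1,0,0],
)

```text
time: 28.55
tool_pos: [0.5542, 0.1879, 0.2362]
tool_rot: [-0.0, -0.055, 0.998, -0.0]
contact_force: [1.9, -0.4, 1.4]
gripper_width: 0.001
grasp_force: 1.2
```

Request:
move_arm(
  increments=[7,0,1,0,0,7,0,2,0,0,6,0,2,0,0,7,0,2,0,0,6,0,3,0,0,7,0,3,0,0,6,0,3,0,0,6,0,3,0,0],
)

```text
time: 29.22
tool_pos: [0.5025, 0.1822, 0.2169]
tool_rot: [-0.0, -0.055, 0.998, 0.0]
contact_force: [0.6, 0.3, 2.1]
gripper_width: -0.001
grasp_force: 0.9
```

Request:
move_arm(
  increments=[6,0,4,0,0,6,0,3,0,0,6,0,4,0,0,5,0,5,0,0,6,0,4,0,0,5,0,5,0,0,5,0,5,0,0,4,0,5,0,0],
)

```text
time: 29.88
tool_pos: [0.4598, 0.1775, 0.1817]
tool_rot: [-0.0, -0.055, 0.998, -0.0]
contact_force: [-0.9, 0.2, 2.4]
gripper_width: -0.001
grasp_force: 0.8
```

Request:
move_arm(
  increments=[5,0,5,0,0,4,0,5,0,0,4,0,6,0,0,4,0,5,0,0,4,0,6,0,0,3,0,6,0,0,4,0,6,0,0,2,0,6,0,0],
)

```text
time: 30.55
tool_pos: [0.4301, 0.1742, 0.1365]
tool_rot: [-0.0, -0.055, 0.998, -0.0]
contact_force: [0.4, 0.7, 1.5]
gripper_width: -0.001
grasp_force: 0.6
```

Request:
move_arm(
  increments=[3,0,5,0,0,1,0,4,0,0,1,0,3,0,0,1,0,3,0,0,1,0,3,0,0,1,0,3,0,0,1,0,3,0,0,1,0,3,0,0],
)

```text
time: 31.22
tool_pos: [0.4209, 0.1732, 0.1101]
tool_rot: [0.0, -0.055, 0.998, 0.0]
contact_force: [-0.8, -0.7, 0.3]
gripper_width: 0.002
grasp_force: 0.4
```

Request:
move_arm(
  increments=[0,0,3,0,0,0,0,3,0,0,0,0,3,0,0,0,0,2,0,0,0,0,2,0,0,0,0,2,0,0,0,0,2,0,0],
)

```text
time: 31.8
tool_pos: [0.4209, 0.1732, 0.0932]
tool_rot: [0.0, -0.055, 0.998, -0.0]
contact_force: [-1.6, -0.1, 0.9]
gripper_width: 0.002
grasp_force: 0.4
```

Nearly shut; pressing the last millimetres until it stops.

Request:
move_arm(
  increments=[0,0,1,0,0,0,0,1,0,0,0,0,1,0,0,0,0,1,0,0,0,0,0,0,0,0,0,0,0,0],
)

```text
time: 32.3
tool_pos: [0.4209, 0.1732, 0.09]
tool_rot: [-0.0, -0.055, 0.998, -0.0]
contact_force: [-3.6, -0.3, 5.9]
gripper_width: -0.004
grasp_force: 2.7
```

Request:
move_arm(
  increments=[0,0,1,0,0,0,0,1,0,0,0,0,0,0,0,0,0,0,0,0],
)

```text
time: 32.63
tool_pos: [0.421, 0.1732, 0.0899]
tool_rot: [-0.001, -0.055, 0.998, -0.0]
contact_force: [-9.0, -2.2, 17.5]
gripper_width: 0.004
grasp_force: 8.4
```

The lid stopped hard at z = 0.090 m, which is fully shut. Retreating upwards, then a last check.

Request:
move_arm(
  increments=[0,0,-4,0,0,0,0,-20,0,0,0,0,-40,0,0,0,0,-40,0,0,0,0,-30,0,0,0,0,0,0,0,0,0,0,0,0],
)

```text
time: 33.22
tool_pos: [0.4223, 0.1735, 0.2238]
tool_rot: [0.003, -0.055, 0.998, 0.0]
contact_force: [-0.2, 0.1, -0.3]
gripper_width: 0.004
grasp_force: 0.0
```

Run:
```python
from h import *
S=Cam("scene"); ex=np.array([.994,.108,0]);ey=np.array([-.108,.994,0]);H=np.array([.573,.1897,.064])
print([S.px(lidpt(.19,0,y,H,ex,ey))[0].round(1).tolist() for y in(.127,-.127)],manip.state()["tool_pos"])
cv2.imwrite("pics/s14.png",S.im)
```

```text
[[155.8, 183.3], [223.2, 217.1]] [0.42103201 0.17318918 0.22143501]
```

View pics/s14.png

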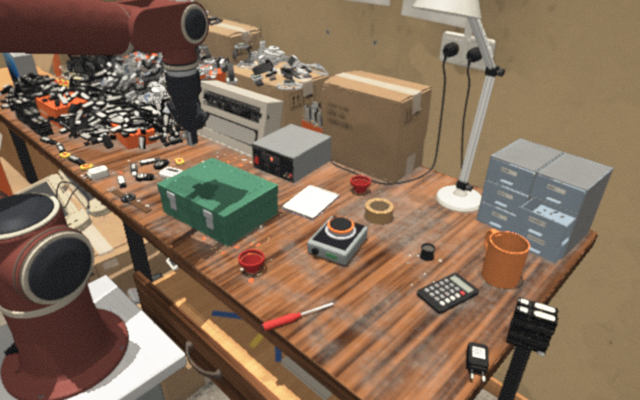

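The scene view shows the case fully shut (lid corners near (160,185) and (224,214)), the bystanders in place and the arm clear. Handing in.

```bash
python3 -c "
from plant import manip
print(manip.job_done())"
```

```text
the job is handed in; nothing more can be done
None
```

The job is handed in at about 33 s: yellow then red (no blue or green cup on the table) were each held down on the shaker for about two seconds and nested home on the base cup, and the lid was lowered gently until fully shut.

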